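# Clear the discharge rack into the locking spent-cell jar

## Robot

A 7-joint arm with a two-finger parallel gripper is mounted at the origin on a cart in front of the work surface, level with it; the furniture and walls round the work are solid. World frame = base frame: x ahead of the robot, y to its left, z up, the work surface at z = 0. Lengths are in m, angles in rad, forces in N, time in s.
With the tool pointing down it reaches from about 0.4 to 0.85 m from the base axis. Payload 10.4 kg.
Tool frame: the origin (TCP) lies where the fingers leave the gripper's body, on its centre line; the fingertips stand 73 mm ahead of it and the grasp point (between the pads) lies 54 mm ahead of it; z points along the fingers, y is the line along which they close (so a half turn about z gives the same grasp; the last joint's range is limited). The gripper opens to 85 mm and grips with 20 to 120 N. Pads are 22 mm wide; open, the fingers measure 114 mm over their backs; the gripper's body (76 mm by 85 mm) begins 54 mm behind the grasp point. The pads swing forward as they close: fully open they stand 13 mm farther back than shut.
Start: joints at [-1.19, 0.332, -0.065, 1.46, 0.022, 1.35, -0.088], TCP at [0.246, 0.575, 0.304] pointing down, gripper open.
Joint ranges: [-2.6, 2.6], [-0.5, 2.12], [-1.47, 1.34], [0.16, 2.42], [-1.27, 4.41], [0.06, 2.06], [-2.6, 2.6]. Speed limits (rad/s): [2.22, 2.22, 2.79, 2.79, 3.14, 3.14, 3.14].

## Interface

Orientations are given as a unit quaternion [x, y, z, w].
In Python, from workcell import manip, camera gives the robot as it stands. The module is installed in compiled form; this text tells all that it offers.
- The arm moves only by the shell command python3 -m creep 'ROWS' [OPENING] [FORCE]. ROWS is JSON, a list of rows, each a list of 2 entries, a list of its own where there are three numbers: the shift along the tool's x, y, z in mm, then the turn about the tool's z in rad. In form: [[[tx, ty, tz], twist], ...]. A call has 1 to 5 rows; each row is the pose to reach, as a shift and turn from the pose commanded when the call began, along the tool's axes at that moment; what a row does not reach only later rows make up. A row lasts 1/12 s, in which the tool goes at most 41.7 mm and 7.16 degrees, less where a joint would pass 70% of its speed; a pose out of reach is approached as far as the arm can. A call with a gripper value outside its range is refused whole. OPENING is the opening, from 0 (shut) to 1 (fully open), set as the call begins (- or left out, the last holds). The fingers move at their own pace and stop on an object; FORCE is the grip in N (left out, the last holds). Time passes only in rows, so rows that repeat a pose let the fingers close. It gives the time, the measured TCP pose, the force, the opening and the grip force at its end, in the units of the state.
- manip.get_obs(): the state, without advancing time (a new reading comes with each control period).
- camera(name): name is "scene" or "top" or "wrist"; returns a dict with "pixels" (400x640x3 uint8, red, green, blue), "z_map" (400x640 float32, m along the optical axis (not along the pixel's ray), 0 where there is no reading), "fx", "fy", "cx", "cy" (pixels), "extrinsics" (4x4, takes a point from world to camera coordinates). Camera axes: x right, y down, z forward; pixel columns grow to the right and rows downward; lengths in m; the calibration is good to about 2 mm. A picture is of the moment at which its call begins.
- manip.hand_in(): hands the job in; it is judged then, once.
The state is a dict: "clock": time; "joint_pos": joint angles; "joint_velocities": joint speeds; "tau": joint torques, N m; "position": TCP position; "ee_rot": TCP orientation; "ft_force": force on the tool from outside, world axes, zero at the start; "torque": the same for the moment, N m; "grip_width": opening from 0.0 (shut) to 1.0 (fully open); "grasp_force": force on a finger pad.
Only numpy, scipy, OpenCV 4.12 (cv2) and the standard library are available. Lean on these libraries where they do the work, as an engineer would, in place of code of your own. Each camera call takes 0.05 s, during which the arm holds its last target. There are 200 camera calls.

## Task

The lithium cells in the discharge rack are flat. Open the spent-cell jar (its safety cap only turns while it is pushed down firmly), pull every cell out of its spring clips and put it in the jar, then put the cap back on and lock it again. Leave the other things on the bench where they are.

Things in the scene. Friction and masses are not known exactly. Their poses are not given: they have to be found in the camera images.
- jar: spent-cell jar: white plastic, body 120 mm across, on a 150 mm square steel foot screwed to the bench (fixed). Origin: on the bench, foot centre; z up. Inner floor at z = 9 mm, shoulder 64 to 69 mm, neck 80 mm across. x points through the two black blocks on its sides: the locked direction. Stands left or right of the toggle clamp in mid-bench, the rack on the other side.
- jar_mouth (a point): centre of the jar's mouth in the plane of the rim, 92 mm over the bench; clear opening 70 mm across. Outside the neck runs a flange, 97 mm across, top 4 mm under the rim, bottom 20 mm under it, with two bayonet tracks half a turn apart. A cell held level over it falls in when let go; let them fall to different sides, lest they pile up in the mouth.
- jar_lock (a point): on the jar's shoulder beside the black block on its +x side (a like block on the -x side): the cap's pointer points at the blocks when it is locked
- jar_open (a point): flat black dot on the jar's shoulder, 60 degrees anticlockwise of jar_lock seen from above (a second one opposite): the cap's pointer points at the dots when its lugs are in the notches (30 degrees wide) and it can be lifted off or put on
- cap: black push-and-turn cap, 108 mm across, 120 g, loose. Origin: centre of the skirt's lower edge; z up, x along the white pointer ridge on its knob (half a turn is the same). Flat top at z = 27.5 mm. Two 14 mm wide lugs inside the skirt on the x axis, tops at z = 6 mm. Locked (as at the start): origin 79 mm over the jar's, lugs sprung up into pockets 5 mm deep; it turns only 5 degrees.
- cap_knob (a point): centre of the cap's round grip knob, 40 mm over the skirt's lower edge; knob 48 mm across, from 27.5 to 52.5 mm. To open: push down 6.5 mm (at least 5), hold down, turn 60 degrees anticlockwise from above (stop 5 degrees on), lift straight off. To close: pointer at the open dots, lower, push to the same depth, turn 60 degrees clockwise, let rise: it snaps up to 79 mm.
- cap_disc (a joint): sprung disc under the cap's lid that bears on the jar's rim: 0 = free (cap off), grows to 10.5 mm as it is squeezed; 1.1 N/mm. Locked about 2 mm (2 N); the lugs leave the pockets at 7 mm (8 N); best turned at 8.5 mm (9 to 10 N). To close, the cap must be centred within about 2 mm. Off the jar it may lie skirt down on the bench, which is free on the jar's outer side 150 mm from its centre.
- rack: discharge rack: black plate 176 (x) by 172 (y) by 6 mm, screwed to the bench (fixed), white resistors 16 mm high at its x ends. Origin: centre of its underside. Six bays at x = +-36, y = -50, 0 and 50 mm, cell axis along x, cell centre 24 mm over the bench, 9 mm free under it. Some bays may be empty.
- rack_clips (a point): top centre of the rack plate. In each bay two pairs of steel C-clips (8 mm wide, at 20 mm either side along x) reach over the cell, up to 37 mm over the bench; thin contacts 32 mm high stand past its ends. 32 mm of cell is free between the clips, for fingers from above, down to the plate. Pulled straight up it resists with 5 to 12 N, then snaps out; clear when 60 mm over the bench.
- cell_a: spent cylindrical lithium cell, plain grey sleeve with a black band near its + end and steel ends, 18 mm diameter, 50 mm long, 26 g. Origin: its centre; x: along its axis towards the + end. May be absent. At the start it lies level in one bay of the rack (see rack). Dropped, it mostly comes to rest on its side.
- cell_b: spent cylindrical lithium cell, plain grey sleeve with a black band near its + end and steel ends, 18 mm diameter, 50 mm long, 26 g. Origin: its centre; x: along its axis towards the + end. May be absent. At the start it lies level in one bay of the rack (see rack). Dropped, it mostly comes to rest on its side.
- cell_c: spent cylindrical lithium cell, plain grey sleeve with a black band near its + end and steel ends, 18 mm diameter, 50 mm long, 26 g. Origin: its centre; x: along its axis towards the + end. May be absent. At the start it lies level in one bay of the rack (see rack). Dropped, it mostly comes to rest on its side.
- cell_d: spent cylindrical lithium cell, plain grey sleeve with a black band near its + end and steel ends, 18 mm diameter, 50 mm long, 26 g. Origin: its centre; x: along its axis towards the + end. May be absent. At the start it lies level in one bay of the rack (see rack). Dropped, it mostly comes to rest on its side.
- cell_e: spent cylindrical lithium cell, plain grey sleeve with a black band near its + end and steel ends, 18 mm diameter, 50 mm long, 26 g. Origin: its centre; x: along its axis towards the + end. May be absent. At the start it lies level in one bay of the rack (see rack). Dropped, it mostly comes to rest on its side.
- cell_f: spent cylindrical lithium cell, plain grey sleeve with a black band near its + end and steel ends, 18 mm diameter, 50 mm long, 26 g. Origin: its centre; x: along its axis towards the + end. May be absent. At the start it lies level in one bay of the rack (see rack). Dropped, it mostly comes to rest on its side.
- cutters: bystander, loose: orange side cutters, 50x118x12 mm; origin at the centre of the underside; leave it alone
- gauge: bystander, loose: plug gauge, 17x94x15 mm; origin at the centre of the underside; leave it alone
- pot: bystander, loose: small lidded parts pot, 36 mm across, 39 mm high; origin at the centre of the underside; leave it alone
Not all that is in view belongs to the job. What is shaped like the cell_f but green or orange is not meant.

How it is judged:
On the way, in this order (a step that is already met when the one before it is completed fails the run):
1. the cap is off the jar (clear of its mouth to the side) (horizontal distance between cap and jar above 0.09 m), for 0.2 s.
2. every cell that was in the rack lies in the jar (horizontal distance between each of cell_a, cell_b, cell_c, cell_d, cell_e, cell_f and jar below 0.06 m and z of each of cell_a, cell_b, cell_c, cell_d, cell_e, cell_f in the frame of jar below 0.08 m), for 0.2 s.
At the end, for the whole second after the job is handed in: every cell that was in the rack lies in the jar below its rim, and the cap is locked on the jar: centred within 5 mm, level, its origin 77.5 to 81.5 mm above the jar's, its pointer within 0.17 rad of the jar's x, at rest (all of step 2 and horizontal distance between cap and jar below 0.005 m and z of cap in the frame of jar between 0.0775 and 0.0815 m and angle between the x axis of cap and the x axis of jar, either way round below 0.17 rad and angle between cap's own z axis and vertical below 0.07 rad and linear speed of cap below 0.01 m/s); the robot touches nothing.
It fails at once if a bystander (cutters, gauge, pot) is moved more than 60 mm (distance of any of cutters, gauge, pot from where it was at the start of the episode above 0.06 m).
Of cell_a, cell_b, cell_c, cell_d, cell_e, cell_f only 3 to 5 are there at a start; the rules pass over those that are not, and their reading is None.
At some moment in a run one of cap may be knocked a few centimetres aside while the robot is not near it.
It also fails if it takes over 210 s, if anything falls off the work surface, if the arm or the gripper's body presses on something with over 40 N, if the wrist force passes 120 N, or if a joint passes its speed limit or range.

## Working session

There is one attempt and no reset: what is moved stays moved. The work goes in short steps, Python scripts to look and compute and a shell command to move; the robot and the scene stay as the last step left them, time stands still between calls to the robot, and variables do not carry over. Pictures are saved under pics/ and viewed, at most 14 in all, crops included, and the job is handed in when it is done.

```bash
mkdir -p pics
cat > h.py <<'E'
import numpy as np, cv2
from workcell import manip, camera
from scipy.spatial.transform import Rotation as R
def shot(n,f):
    c=camera(n); cv2.imwrite('pics/'+f+'.png',c['pixels'][:,:,::-1]); np.savez('pics/'+f+'.npz',**c); return c
def load(f): return dict(np.load('pics/'+f+'.npz'))
def world(c):
    v,u=np.mgrid[:400,:640]; z=c['z_map']
    P=np.stack([(u-c['cx'])/c['fx']*z,(v-c['cy'])/c['fy']*z,z],-1)
    E=c['extrinsics']; return (P-E[:3,3])@E[:3,:3]
def togo(p,yaw=None):
    o=manip.get_obs(); r=R.from_quat(o['ee_rot']); d=np.array(p)-o['position']
    print('mm tool',np.round(r.inv().apply(d)*1000,1)); 
def st():
    o=manip.get_obs(); r=R.from_quat(o['ee_rot']).as_matrix()
    print(round(o['clock'],2),np.round(o['position'],4),'toolx',np.round(r[:,0],3),'tooly',np.round(r[:,1],3),'z',np.round(r[:,2],3),'F',np.round(o['ft_force'],1),'g',o['grip_width'],o['grasp_force'],'q',np.round(o['joint_pos'],2))
E
python3 - <<'E'
from h import *
shot('top','top0'); shot('scene','scene0'); st()
E
```

```text
0.1 [0.2455 0.5745 0.3032] toolx [-0.92   0.393 -0.   ] tooly [ 0.393  0.92  -0.001] z [-0.    -0.001 -1.   ] F [-0.4 -0.8  0.2] g 0.9956517156487127 0.0 q [-1.19  0.33 -0.06  1.46  0.02  1.35 -0.09]
```

View pics/top0.png

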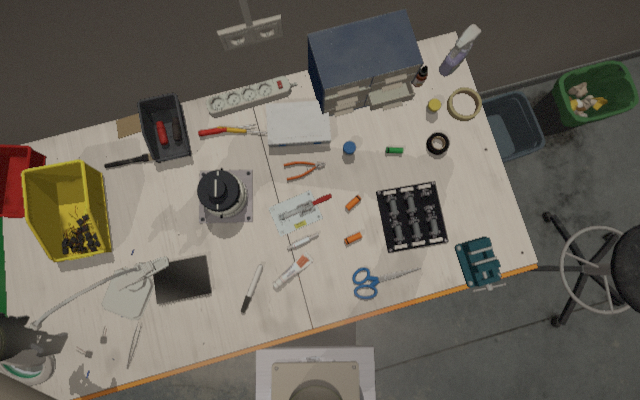

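View pics/scene0.png

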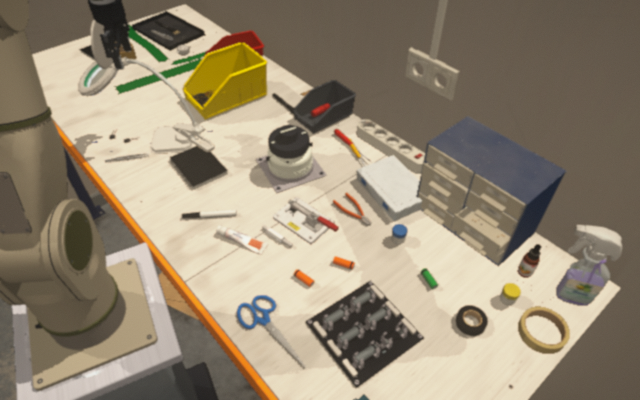

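The top view shows the jar with its cap at (222,193) and the rack at (411,216). Possible lookalikes for the cells are the orange cylinders at (353,202) and (353,238) and the green one at (395,151), which are not meant. The grey cells sit in the rack bays. I'll check the rack in a close crop and measure.

Run:
```python
from h import *
c=load('top0'); W=world(c); im=c['pixels'][:,:,::-1]
a=cv2.resize(im[170:265,365:460],(590,590),interpolation=cv2.INTER_CUBIC)
b=cv2.resize(im[160:230,190:260],(590,590),interpolation=cv2.INTER_CUBIC)
cv2.imwrite('pics/crop0.png',cv2.resize(np.hstack([a,b]),(800,400)))
for n,(u,v) in dict(base=(315,380),knob=(220,188),foot=(250,220),rack=(411,235),gap=(140,205)).items(): print(n,np.round(W[v,u],3))
# knob top & cap top
z=W[...,2]; box=np.zeros(z.shape,bool); box[150:240,180:270]=1
k=box&(z>.122)&(z<.145); print('knob',W[k].mean(0).round(4),k.sum(), (W[k].min(0)+W[k].max(0))/2)
t=box&(z>.1)&(z<.115); print('captop bbox',((W[t].min(0)+W[t].max(0))/2).round(4),(np.ptp(W[t],axis=0)).round(3))
E=c['extrinsics'];print('cam pos',(-E[:3,:3].T@E[:3,3]).round(3), c['fx'])
# foot rectangle / rack by colour
hsv=cv2.cvtColor(im,cv2.COLOR_BGR2HSV)
m=np.zeros(z.shape,np.uint8); m[170:265,365:460]=(hsv[170:265,365:460,2]<80)
m=cv2.morphologyEx(m,cv2.MORPH_CLOSE,np.ones((9,9)))
cn=max(cv2.findContours(m,0,2)[0],key=cv2.contourArea)
h=cv2.convexHull(cn)[:,0]; pts=W[h[:,1],h[:,0],:2].astype(np.float32); r=cv2.minAreaRect(pts); print('rack',r)
```

```text
base [ 0.075 -0.     0.024]
knob [0.566 0.234 0.133]
foot [0.498 0.177 0.001]
rack [ 0.45  -0.274  0.001]
gap [ 0.544  0.489 -0.005]
knob [0.5667 0.2451 0.1324] 296 [0.56674904 0.24611216 0.13016065]
captop bbox [0.5675 0.246  0.1072] [0.108 0.109 0.014]
cam pos [0.378 0.004 1.18 ] 420.7699689720631
rack ((0.5024882555007935, -0.2760747969150543), (0.17453539371490479, 0.1705700159072876), 9.402705192565918)
```

View pics/crop0.png

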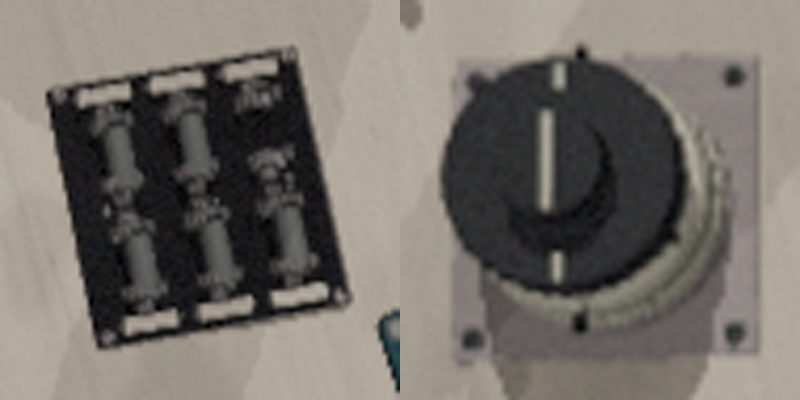

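Five grey cells are present. In the crop the bays are at (118,150), (190,140), (140,255), (213,250) and (287,220), and the far-right bay is empty. The cap pointer at (547,160) is in line with the black blocks at (580,50) and (582,322). Next I'll measure the angles and the obstacle heights along the path.

Run:
```python
from h import *
c=load('top0'); W=world(c); im=c['pixels'].astype(int)
z=W[...,2]
# pointer angle
m=np.zeros(z.shape,bool); m[165:235,195:235]=1
k=m&(z>.10)&(im.min(-1)>110)&(np.hypot(W[...,0]-.567,W[...,1]-.246)<.05)
p=W[k][:,:2]; u,s,v=np.linalg.svd(p-p.mean(0)); print('pointer',k.sum(),np.degrees(np.arctan(v[0,1]/v[0,0])),s)
# foot
lab=(np.abs(z)<.02)
for y in np.arange(.65,-.4,-.1):
  print('y',round(y,2),[round(float(np.max(z[(abs(W[...,0]-x)<.05)&(abs(W[...,1]-y)<.05)],initial=0)),2) for x in np.arange(.2,.9,.1)])
# free spot
q=(np.hypot(W[...,0]-.567,W[...,1]-.4)<.062); print('spot',np.percentile(z[q],[1,50,99]).round(3), im[q].std(0))
q=(np.hypot(W[...,0]-.567,W[...,1]-.4)<.09); print('spot',np.percentile(z[q],[1,50,99,100]).round(3))
# black dots
print('blocks px->world', [np.round(W[int(160+Y*70/400),int(190+(X-400)*70/400)],3) for X,Y in [(580,50),(582,322)]])
togo([.567,.246,.26])
```

```text
pointer 39 0.506399199941877 [0.16806595 0.00741235]
y 0.65 [0.28, 0.31, 0.1, 0.11, 0.13, 0.01, 0.41]
y 0.55 [0.44, 0.44, 0.08, 0.13, 0.13, 0.02, 0.54]
y 0.45 [0.61, 0.19, 0.17, 0.01, 0.01, 0.09, 0.53]
y 0.35 [0.65, 0.02, 0.03, 0.01, 0.1, 0.08, 0.49]
y 0.25 [0.01, 0.02, 0.02, 0.14, 0.14, 0.02, 0.07]
y 0.15 [0.01, 0.03, 0.02, 0.11, 0.11, 0.04, 0.05]
y 0.05 [0.01, 0.03, 1.18, 0.06, 0.02, 0.05, 0.04]
y -0.05 [0.01, 0.01, 0.02, 0.06, 0.06, 0.05, 0.22]
y -0.15 [0.01, 0.02, 0.03, 0.02, 0.02, 0.04, 0.22]
y -0.25 [0.0, 0.01, 0.04, 0.04, 0.04, 0.02, 0.22]
y -0.35 [0.0, 0.01, 0.02, 0.04, 0.04, 0.03, 0.05]
spot [-0.004  0.001  0.007] [5.6017585  5.63820405 5.46765356]
spot [-0.004  0.001  0.007  0.009]
blocks px->world [array([0.633, 0.248, 0.065]), array([0.503, 0.245, 0.065])]
mm tool [-424.7 -175.7   43.4]
```

```bash
python3 -m creep '[[[-36,-15,0],0],[[-72,-30,0],0],[[-108,-45,0],0],[[-144,-60,0],0],[[-180,-75,0],0]]'
python3 -m creep '[[[-36,-15,0],0],[[-72,-30,0],0],[[-108,-45,0],0],[[-144,-60,0],0],[[-180,-75,0],0]]'
python3 -m creep '[[[-30,-12,5],0],[[-65,-26,15],0],[[-65,-26,25],0],[[-65,-26,25],0]]'
python3 - <<'E'
from h import *
shot('wrist','w1'); st(); togo([.567,.246,.21])
E
```

```text
clock: 0.52
position: [0.3825, 0.4334, 0.3036]
ee_rot: [0.2, 0.98, -0.0, -0.0]
ft_force: [-0.0, 1.5, -0.2]
grip_width: 1.003
grasp_force: 0.0
clock: 0.93
position: [0.5186, 0.2937, 0.3037]
ee_rot: [0.2, 0.98, -0.0, -0.0]
ft_force: [1.7, 0.9, 0.7]
grip_width: 1.0
grasp_force: 0.0
clock: 1.27
position: [0.5678, 0.243, 0.2762]
ee_rot: [0.203, 0.979, -0.002, -0.001]
ft_force: [-1.5, 0.3, -1.0]
grip_width: 0.994
grasp_force: 0.0
1.32 [0.5669 0.2452 0.2774] toolx [-0.919  0.394  0.002] tooly [ 0.394  0.919 -0.002] z [-0.003 -0.001 -1.   ] F [-0.1  1.7 -0.1] g 0.9997431135513662 0.0 q [-0.64  0.33  0.2   1.53 -0.07  1.29  0.73]
mm tool [ 0.1  0.9 67.4]
```

View pics/w1.png

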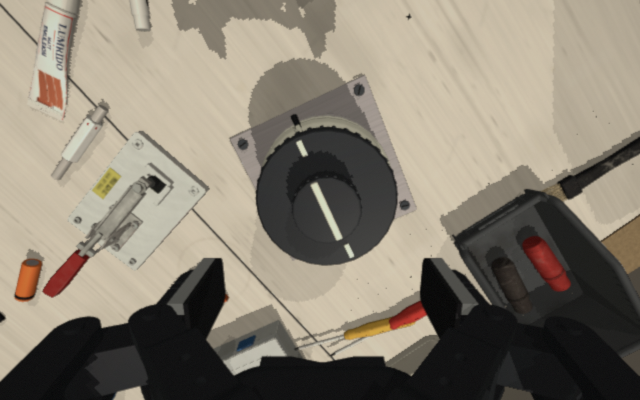

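The wrist view shows the cap centred at (327,195), the knob at (325,205) and the near block at (295,120). I'll measure the cap centre and then descend.

```bash
cat >> h.py <<'E'
def capfit(f,z0=.1065,c0=(.567,.246)):
    c=load(f); W=world(c); z=W[...,2]; im=c['pixels'].astype(int)
    r=np.hypot(W[...,0]-c0[0],W[...,1]-c0[1])
    k=(abs(z-z0)<.006)&(r<.09); m=k.astype(np.uint8)
    cn=max(cv2.findContours(m,0,2)[0],key=cv2.contourArea)[:,0]
    P=W[cn[:,1],cn[:,0],:2].astype(np.float32)
    (x,y),rad=cv2.minEnclosingCircle(P)
    w=(z>z0-.006)&(z<z0+.032)&(im.min(-1)>130)&(np.hypot(W[...,0]-x,W[...,1]-y)<.053)
    p=W[w]; s=np.linalg.svd(p[:,:2]-p[:,:2].mean(0))[2]
    kn=(abs(z-z0-.025)<.006)&(np.hypot(W[...,0]-x,W[...,1]-y)<.03)
    q=np.argwhere(kn); (kx,ky),kr=cv2.minEnclosingCircle(W[kn][:,:2].astype(np.float32))
    print('cap',round(x,4),round(y,4),'r',round(rad,4),'ztop',np.median(z[k]).round(4),'ptr yaw',np.degrees(np.arctan(s[0,1]/s[0,0])).round(2),'knob',round(kx,4),round(ky,4),round(kr,4),'kz',np.median(z[kn]).round(4))
    return x,y
E
python3 - <<'E'
from h import *
x,y=capfit('w1'); togo([x,y,.185])
E
```

```text
cap 0.5665 0.2455 r 0.0541 ztop 0.1055 ptr yaw 0.72 knob 0.5663 0.2454 0.0247 kz 0.1306
mm tool [ 0.3  0.3 92.4]
```

```bash
python3 -m creep '[[[0,0,30],0],[[0,0,60],0],[[0,0,85],0],[[0,0,97],0],[[0,0,97],0]]' 1 >/dev/null
python3 -m creep '[[[0,0,0],0],[[0,0,0],0],[[0,0,0],0],[[0,0,0],0],[[0,0,0],0]]' 0 80 >/dev/null
python3 -m creep '[[[0,0,0],0],[[0,0,0],0],[[0,0,0],0],[[0,0,0],0],[[0,0,0],0]]'
python3 - <<'E'
from h import *
st()
E
```

```text
clock: 2.57
position: [0.5675, 0.2462, 0.1822]
ee_rot: [0.201, 0.98, 0.0, 0.0]
ft_force: [2.4, 2.0, 4.7]
grip_width: 0.529
grasp_force: 81.4
2.57 [0.5675 0.2462 0.1822] toolx [-0.92   0.393 -0.001] tooly [0.393 0.92  0.001] z [ 0.001  0.001 -1.   ] F [2.4 2.  4.7] g 0.5287975210267875 81.44731521606445 q [-0.63  0.41  0.18  1.63 -0.08  1.11  0.74]
```

```bash
python3 -m creep '[[[0,0,2],0],[[0,0,4],0],[[0,0,6],0],[[0,0,7],0],[[0,0,7],0]]'
python3 -m creep '[[[0,0,0],0],[[0,0,0],0],[[0,0,0],0]]'
```

```text
clock: 2.98
position: [0.5676, 0.2461, 0.1762]
ee_rot: [0.201, 0.98, 0.001, 0.0]
ft_force: [-1.0, 0.6, 14.2]
grip_width: 0.529
grasp_force: 83.2
clock: 3.23
position: [0.5676, 0.2461, 0.1762]
ee_rot: [0.201, 0.98, 0.001, 0.0]
ft_force: [-1.4, 0.9, 14.2]
grip_width: 0.528
grasp_force: 83.2
```

```bash
python3 -m creep '[[[0,0,0.7],0],[[0,0,0.7],-0.1],[[0,0,0.7],-0.2],[[0,0,0.7],-0.3],[[0,0,0.7],-0.4]]'
python3 -m creep '[[[0,0,0],-0.1],[[0,0,0],-0.2],[[0,0,0],-0.3],[[0,0,0],-0.4],[[0,0,0],-0.5]]'
python3 -m creep '[[[0,0,0],-0.1],[[0,0,0],-0.15],[[0,0,0],-0.15]]'
python3 - <<'E'
from h import *
st(); print('torque',manip.get_obs()['torque'].round(2) if hasattr(manip.get_obs()['torque'],'round') else manip.get_obs()['torque'])
E
```

```text
clock: 3.65
position: [0.5681, 0.2463, 0.1762]
ee_rot: [-0.0, 1.0, 0.001, 0.001]
ft_force: [-0.3, 0.8, 16.6]
grip_width: 0.532
grasp_force: 83.2
clock: 4.07
position: [0.5681, 0.2463, 0.1762]
ee_rot: [-0.248, 0.969, 0.001, 0.001]
ft_force: [-0.1, 1.1, 16.7]
grip_width: 0.529
grasp_force: 82.8
clock: 4.32
position: [0.5681, 0.2462, 0.1762]
ee_rot: [-0.319, 0.948, 0.0, 0.001]
ft_force: [-0.4, 0.6, 17.5]
grip_width: 0.527
grasp_force: 83.1
4.32 [0.5681 0.2462 0.1762] toolx [-0.797 -0.604 -0.003] tooly [-0.604  0.797 -0.   ] z [ 0.002  0.002 -1.   ] F [-0.4  0.6 17.5] g 0.5266012179973896 83.08645606040955 q [-0.48  0.41  0.    1.63 -0.    1.1   1.74]
torque [ 0.21  0.18 -0.18]
```

```bash
python3 -m creep '[[[0,0,-6],0],[[0,0,-12],0],[[0,0,-20],0],[[0,0,-30],0],[[0,0,-40],0]]'
python3 -m creep '[[[0,0,-15],0],[[0,0,-30],0],[[0,0,-45],0],[[0,0,-45],0]]'
python3 - <<'E'
from h import *
shot('wrist','w2'); st(); capfit('w2',.174+.0) if 0 else None; togo([.567,.398,.25])
E
```

```text
clock: 4.73
position: [0.5665, 0.2454, 0.214]
ee_rot: [-0.317, 0.948, -0.0, -0.001]
ft_force: [0.6, -0.0, -0.7]
grip_width: 0.532
grasp_force: 82.0
clock: 5.07
position: [0.568, 0.2462, 0.2626]
ee_rot: [-0.317, 0.948, 0.0, 0.002]
ft_force: [-0.6, 0.1, -1.1]
grip_width: 0.532
grasp_force: 82.1
5.12 [0.5677 0.246  0.2608] toolx [-0.798 -0.602 -0.002] tooly [-0.602  0.798 -0.   ] z [ 0.002  0.001 -1.   ] F [ 0.3  0.3 -1.2] g 0.5302618067942297 82.05582618713379 q [-0.49  0.34  0.01  1.54 -0.    1.26  1.74]
mm tool [-91.  121.8  10.9]
```

View pics/w2.png

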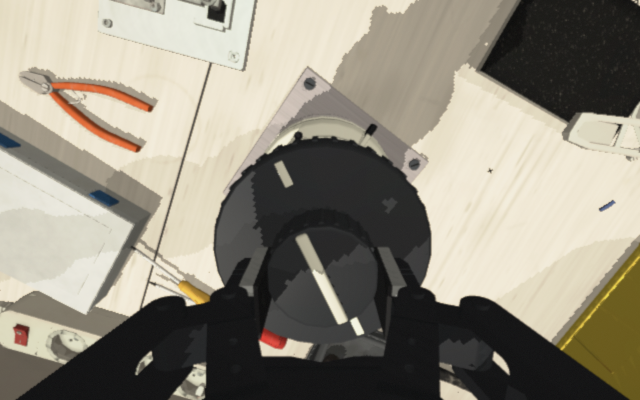

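The cap is off and held, with its skirt clear of the jar. I'll set it down on the outer side.

```bash
python3 -m creep '[[[-22,30,0],0],[[-45,61,0],0],[[-68,91,0],0],[[-91,122,0],0],[[-91,122,0],0]]' >/dev/null
python3 -m creep '[[[0,0,35],0],[[0,0,70],0],[[0,0,105],0],[[0,0,130],0],[[0,0,142],0]]'
python3 -m creep '[[[0,0,5],0],[[0,0,10],0],[[0,0,13],0],[[0,0,13],0]]'
python3 - <<'E'
from h import *
st()
E
```

```text
clock: 5.95
position: [0.5642, 0.3964, 0.1114]
ee_rot: [-0.318, 0.948, -0.001, -0.004]
ft_force: [-1.1, -0.2, -1.5]
grip_width: 0.535
grasp_force: 82.2
clock: 6.28
position: [0.5671, 0.3986, 0.1061]
ee_rot: [-0.317, 0.948, 0.0, 0.001]
ft_force: [0.8, -0.1, -0.7]
grip_width: 0.532
grasp_force: 82.0
6.28 [0.5671 0.3986 0.1061] toolx [-0.798 -0.602 -0.002] tooly [-0.602  0.798  0.   ] z [ 0.002  0.002 -1.   ] F [ 0.8 -0.1 -0.7] g 0.5324531736616124 82.03535199165344 q [-0.65  0.63 -0.04  1.45  0.03  1.05  1.52]
```

```bash
python3 -m creep '[[[0,0,1.5],0],[[0,0,3],0],[[0,0,3],0],[[0,0,3],0]]'
python3 -m creep '[[[0,0,0],0],[[0,0,0],0],[[0,0,0],0],[[0,0,0],0]]' 1 40 >/dev/null
python3 -m creep '[[[0,0,-10],0],[[0,0,-40],0],[[0,0,-80],0],[[0,0,-115],0],[[0,0,-150],0]]'
python3 - <<'E'
from h import *
shot('top','t2'); capfit('t2',.0275,(.567,.398)); st(); togo([.505,-.25,.26])
E
```

```text
clock: 6.62
position: [0.5674, 0.3987, 0.1058]
ee_rot: [-0.317, 0.948, 0.001, 0.002]
ft_force: [-8.7, -8.3, 21.3]
grip_width: 0.534
grasp_force: 84.8
clock: 7.37
position: [0.5663, 0.3981, 0.254]
ee_rot: [-0.318, 0.948, 0.0, 0.0]
ft_force: [0.8, 0.9, -0.4]
grip_width: 1.001
grasp_force: 0.0
cap 0.5673 0.3965 r 0.0552 ztop 0.0286 ptr yaw 61.14 knob 0.5684 0.3975 0.025 kz 0.0531
7.42 [0.5681 0.3994 0.2625] toolx [-0.798 -0.602 -0.011] tooly [-0.602  0.799  0.   ] z [ 0.009  0.007 -1.   ] F [ 0.4 -0.1  6.2] g 1.0026437678256177 0.0 q [-0.65  0.5  -0.04  1.32  0.02  1.32  1.53]
mm tool [ 441.3 -480.5   -2.6]
```

```bash
python3 -m creep '[[[27,-30,0],0],[[55,-60,0],0],[[82,-90,0],0],[[110,-120,0],0],[[138,-150,0],0]]' >/dev/null
python3 -m creep '[[[27,-30,0],0],[[55,-60,0],0],[[82,-90,0],0],[[110,-120,0],0],[[138,-150,0],0]]' >/dev/null
python3 -m creep '[[[27,-30,0],0],[[55,-60,0],0],[[82,-90,0],0],[[110,-120,0],0],[[138,-150,0],0]]' >/dev/null
python3 -m creep '[[[27,-30,0],0.1],[[27,-30,0],0.2],[[27,-30,0],0.3],[[27,-30,0],0.4],[[27,-30,0],0.47]]'
python3 -m creep '[[[0,0,0],0],[[0,0,0],0],[[0,0,0],0]]' >/dev/null
python3 - <<'E'
from h import *
shot('wrist','w3'); st()
E
```

```text
clock: 9.08
position: [0.5034, -0.2509, 0.2516]
ee_rot: [-0.085, 0.996, 0.0, 0.0]
ft_force: [-0.7, 0.1, -0.2]
grip_width: 0.999
grasp_force: 0.0
9.38 [ 0.5034 -0.2506  0.2514] toolx [-0.984 -0.177 -0.   ] tooly [-0.177  0.984  0.   ] z [ 0.  0. -1.] F [ 0.4 -0.5  0.2] g 1.001994046263548 0.0 q [ 0.06  0.23  0.38  1.72 -0.09  1.21  2.2 ]
```

View pics/w3.png

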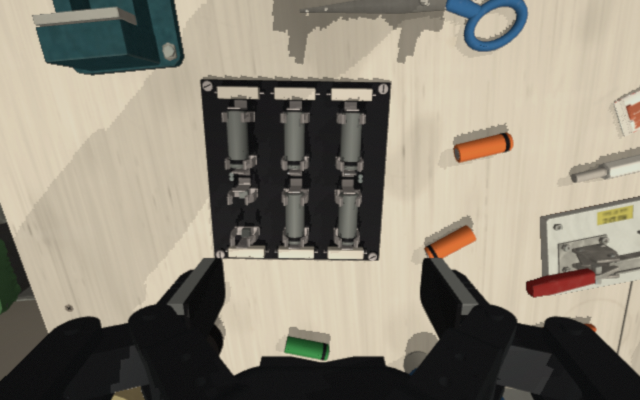

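The wrist view shows five grey cells at (237,135), (295,135), (350,135), (295,215) and (349,215); the bay at (243,210) is empty. I'll fit the rack.

Run:
```python
from h import *
c=load('w3'); W=world(c); z=W[...,2]; im=c['pixels'].astype(int)
m=np.zeros(z.shape,np.uint8); m[75:265,195:395]=(im[75:265,195:395].max(-1)<70)
m=cv2.morphologyEx(m,cv2.MORPH_CLOSE,np.ones((15,15))); m=cv2.morphologyEx(m,cv2.MORPH_OPEN,np.ones((15,15)))
cn=max(cv2.findContours(m,0,2)[0],key=cv2.contourArea); h=cv2.convexHull(cn)[:,0]
# intersect rays with z=.006
E=c['extrinsics']; C=-E[:3,:3].T@E[:3,3]
d=np.stack([(h[:,0]-c['cx'])/c['fx'],(h[:,1]-c['cy'])/c['fy'],np.ones(len(h))],-1)@E[:3,:3]
P=(C+d*((.006-C[2])/d[:,2])[:,None])[:,:2].astype(np.float32)
r=cv2.minAreaRect(P); print(r)
for n,(u,v) in dict(k1=(237,135),k2=(295,135),k3=(350,135),k4=(295,215),k5=(349,215)).items():
    sub=np.zeros(z.shape,bool); sub[v-20:v+20,u-18:u+18]=1
    k=sub&(z>.026)&(z<.036)&(im.min(-1)>80)
    p=W[k]; s=np.linalg.svd(p[:,:2]-p[:,:2].mean(0))[2][0]; print(n,k.sum(),p.mean(0).round(4),np.degrees(np.arctan(s[1]/s[0])).round(1))
ang=np.radians(r[2] if r[2]<45 else r[2]-90); a=np.array([np.cos(ang),np.sin(ang)]); b=np.array([-a[1],a[0]])
for x in (-.036,.036):
  for y in (-.05,0,.05): print(x,y,(np.array(r[0])+x*a+y*b).round(4))
togo([.505,-.27,.25])
```

```text
((0.5013551115989685, -0.2780241370201111), (0.17332971096038818, 0.16935065388679504), 9.258580207824707)
k1 589 [ 0.4684 -0.3339  0.0313] 7.4
k2 705 [ 0.4596 -0.2845  0.031 ] 7.3
k3 706 [ 0.4508 -0.2358  0.031 ] 8.6
k4 654 [ 0.5305 -0.273   0.031 ] 8.0
k5 636 [ 0.5224 -0.2241  0.031 ] 8.7
-0.036 -0.05 [ 0.4739 -0.3332]
-0.036 0 [ 0.4658 -0.2838]
-0.036 0.05 [ 0.4578 -0.2345]
0.036 -0.05 [ 0.5449 -0.3216]
0.036 0 [ 0.5369 -0.2722]
0.036 0.05 [ 0.5288 -0.2229]
mm tool [  1.9 -19.4   1.4]
```

```bash
python3 -m creep '[[[0,0,0],0.016],[[0,0,0],0.016]]' 0.38 40 >/dev/null
python3 -m creep '[[[-15,12,30],0],[[-29.5,23,60],0],[[-29.5,23,90],0],[[-29.5,23,110],0],[[-29.5,23,110],0]]'
python3 - <<'E'
from h import *
shot('wrist','w4'); st(); togo([.5288,-.2229,.080])
E
```

```text
clock: 9.97
position: [0.5267, -0.222, 0.1368]
ee_rot: [-0.081, 0.997, 0.001, -0.003]
ft_force: [-1.6, 0.6, -0.1]
grip_width: 0.381
grasp_force: 0.0
10.02 [ 0.5277 -0.2228  0.1395] toolx [-0.987 -0.16   0.004] tooly [-0.16   0.987  0.002] z [-0.004  0.001 -1.   ] F [1.2 0.6 1.2] g 0.3788354613612914 0.0 q [ 0.04  0.38  0.34  1.8  -0.15  1.    2.17]
mm tool [-1.3 -0.3 59.5]
```

View pics/w4.png

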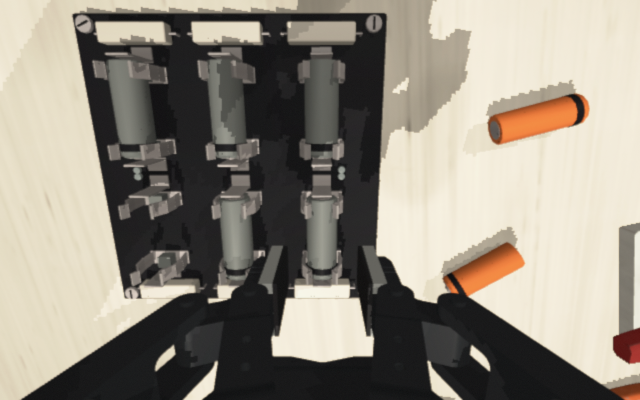

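The fingers straddle the cell at (322,235) symmetrically. I'll check the clip positions along the axis from this depth map.

Run:
```python
from h import *
c=load('w4'); W=world(c); z=W[...,2]
a=np.array([np.cos(np.radians(9.26)),np.sin(np.radians(9.26))]); b=np.array([-a[1],a[0]])
q=W[...,:2]-np.array([.5014,-.2780]); x=q@a; y=q@b
for X,Y in ((.036,.05),(-.036,.05),(.036,0),(-.036,0),(-.036,-.05)):
    k=(abs(x-X)<.034)&(abs(y-Y)<.018)&(z>.0345)&(z<.04)
    xs=(x[k]-X)*1000; n=np.histogram(xs,np.arange(-34,35,4))[0]
    k2=(abs(x-X)<.010)&(abs(y-Y)<.014)&(z>.03)&(z<.036); print(X,Y,n,'y',((y[k2].min()+y[k2].max())/2*1000 if k2.any() else None))
```

```text
0.036 0.05 [ 0  0 14 62 35  0  0  0  0  0  0  0 15 47 30  0  0] y 50.50762647976883
-0.036 0.05 [ 0  0 14 83 63  0  0  0  0  0  0  0 18 70 45  0  0] y 50.020730188353376
0.036 0 [ 0  0 16 61 40  0  0  0  0  0  0  0 12 31 22  0  0] y 0.4418788571068995
-0.036 0 [ 0  0 10 82 65  0  0  0  0  0  0  0 16 67 42  0  0] y 0.587490026218419
-0.036 -0.05 [ 0  0  9 88 60  0  0  0  0  0  0  0 13 72 43  0  0] y -49.179449518422224
```

```bash
python3 -m creep '[[[-1,0,25],0],[[-1,0,45],0],[[-1,0,59],0],[[-1,0,59],0]]'
python3 -m creep '[[[0,0,0],0],[[0,0,0],0],[[0,0,0],0],[[0,0,0],0],[[0,0,0],0]]' 0 60
python3 -m creep '[[[0,0,-6],0],[[0,0,-14],0],[[0,0,-24],0],[[0,0,-60],0],[[0,0,-100],0]]'
python3 - <<'E'
from h import *
st(); togo([.5665,.2455,.195])
E
```

```text
clock: 10.35
position: [0.5293, -0.223, 0.0814]
ee_rot: [-0.08, 0.997, 0.0, -0.001]
ft_force: [-1.0, -0.2, 0.1]
grip_width: 0.38
grasp_force: 0.0
clock: 10.77
position: [0.5306, -0.2234, 0.0839]
ee_rot: [-0.08, 0.997, -0.0, 0.001]
ft_force: [-3.1, 1.2, 7.2]
grip_width: 0.186
grasp_force: 59.2
clock: 11.18
position: [0.5288, -0.2231, 0.1828]
ee_rot: [-0.08, 0.997, 0.0, -0.001]
ft_force: [1.9, -0.2, -0.6]
grip_width: 0.186
grasp_force: 59.2
11.18 [ 0.5288 -0.2231  0.1828] toolx [-0.987 -0.159  0.003] tooly [-0.159  0.987  0.001] z [-0.003  0.    -1.   ] F [ 1.9 -0.2 -0.6] g 0.18626375829580052 59.21281635761261 q [ 0.03  0.33  0.35  1.76 -0.12  1.08  2.15]
mm tool [-111.8  456.6  -12.2]
```

```bash
python3 -m creep '[[[-10,40,-5],0],[[-20,80,-5],0],[[-30,120,-5],0],[[-40,160,-5],0],[[-50,200,-5],0]]' >/dev/null
python3 -m creep '[[[-10,40,0],0],[[-20,80,0],0],[[-30,120,0],0],[[-40,160,0],0],[[-50,200,0],0]]' >/dev/null
python3 -m creep '[[[-6,33,0],0],[[-12,64,0],0],[[-12,64,10],0],[[-12,64,22],0],[[-12,64,22],0]]'
python3 - <<'E'
from h import *
shot('wrist','w5'); st(); togo([.5665,.2455,.165])
E
```

```text
clock: 12.43
position: [0.5658, 0.2515, 0.1634]
ee_rot: [-0.08, 0.997, -0.001, -0.001]
ft_force: [-0.1, -0.6, -0.6]
grip_width: 0.185
grasp_force: 59.2
12.48 [0.5662 0.251  0.1644] toolx [-0.987 -0.158  0.002] tooly [-0.158  0.987 -0.002] z [-0.001 -0.002 -1.   ] F [-0.2 -0.9 -0.9] g 0.18494285233668173 59.21440780162811 q [-0.58  0.43  0.11  1.64 -0.05  1.08  1.27]
mm tool [ 0.6 -5.4 -0.6]
```

View pics/w5.png

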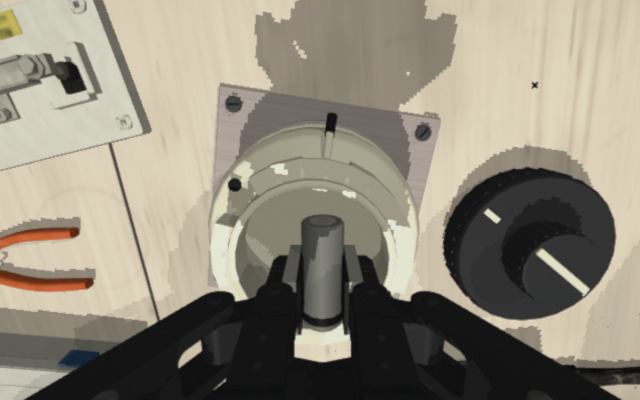

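The cell hangs over the mouth at (322,270), inside the rim. I'll release it and fetch the second cell from rack bay (36,0).

```bash
python3 -m creep '[[[0,2,0],0],[[0,2,0],0],[[0,2,0],0],[[0,2,0],0]]' 0.38 40 >/dev/null
python3 -m creep '[[[0,0,-20],0],[[9,-40,-22],0],[[18,-80,-22],0],[[27,-120,-22],0],[[36,-160,-22],0]]' >/dev/null
python3 -m creep '[[[9,-40,0],0],[[18,-80,0],0],[[27,-120,0],0],[[36,-160,0],0],[[45,-200,0],0]]' >/dev/null
python3 -m creep '[[[9,-40,10],0],[[18,-80,20],0],[[27,-120,30],0],[[32,-154,40],0],[[32,-154,45],0]]' 
python3 -m creep '[[[0,0,0],0],[[0,0,0],0]]' >/dev/null
python3 - <<'E'
from h import *
st(); togo([.5369,-.2722,.083])
shot('top','t3'); c=load('t3'); cv2.imwrite('pics/t3c.png',cv2.resize(c['pixels'][150:245,130:270,::-1],(700,475)))
E
```

```text
clock: 14.07
position: [0.5336, -0.2794, 0.1417]
ee_rot: [-0.075, 0.997, -0.002, -0.001]
ft_force: [-0.9, 0.1, 0.0]
grip_width: 0.38
grasp_force: 0.0
14.23 [ 0.5365 -0.2703  0.1421] toolx [-0.987 -0.159  0.   ] tooly [-0.159  0.987  0.001] z [-0.     0.001 -1.   ] F [1.  1.5 0.5] g 0.38107414580551496 0.0 q [ 0.11  0.43  0.35  1.72 -0.17  1.02  2.25]
mm tool [-0.1 -2.  59.1]
```

View pics/t3c.png

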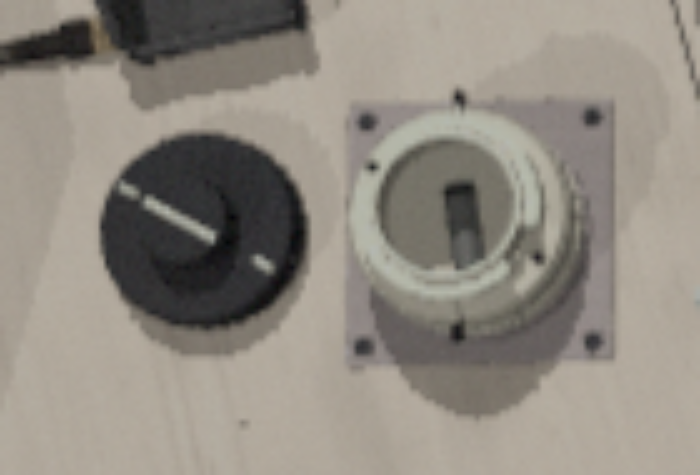

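The first cell lies in the jar at (463,225). The cap is still beside it. Second cell.

```bash
python3 -m creep '[[[0,-2,25],0],[[0,-2,45],0],[[0,-2,58],0],[[0,-2,58],0]]' >/dev/null
python3 -m creep '[[[0,0,0],0],[[0,0,0],0],[[0,0,0],0],[[0,0,0],0],[[0,0,0],0]]' 0 60
python3 -m creep '[[[0,0,-6],0],[[0,0,-14],0],[[0,0,-24],0],[[0,0,-60],0],[[0,0,-100],0]]'
python3 -m creep '[[[-9,40,-5],0],[[-18,80,-5],0],[[-27,120,-5],0],[[-36,160,-5],0],[[-45,200,-5],0]]' >/dev/null
python3 -m creep '[[[-9,40,0],0],[[-18,80,0],0],[[-27,120,0],0],[[-36,160,0],0],[[-45,200,0],0]]' >/dev/null
python3 -m creep '[[[-9,40,0],0],[[-18,80,0],0],[[-23,98,10],0],[[-23,98,22],0],[[-23,98,22],0]]'
python3 - <<'E'
from h import *
st(); togo([.5665,.2455,.165])
E
```

```text
clock: 15.03
position: [0.5374, -0.2725, 0.085]
ee_rot: [-0.08, 0.997, -0.0, 0.001]
ft_force: [0.7, 0.7, 2.1]
grip_width: 0.19
grasp_force: 58.9
clock: 15.45
position: [0.5357, -0.2726, 0.1847]
ee_rot: [-0.08, 0.997, 0.0, -0.001]
ft_force: [0.7, -0.2, 0.5]
grip_width: 0.187
grasp_force: 59.3
clock: 16.7
position: [0.5682, 0.2377, 0.166]
ee_rot: [-0.081, 0.997, -0.001, -0.001]
ft_force: [-0.0, -0.2, -0.4]
grip_width: 0.187
grasp_force: 59.3
16.7 [0.5682 0.2377 0.166 ] toolx [-0.987 -0.162  0.002] tooly [-0.162  0.987 -0.001] z [-0.001 -0.001 -1.   ] F [-0.  -0.2 -0.4] g 0.18652708741995727 59.27077353000641 q [-0.56  0.42  0.12  1.65 -0.05  1.08  1.3 ]
mm tool [0.4 7.9 1. ]
```

```bash
python3 -m creep '[[[0,0,0],0],[[0,0,0],0],[[0,0,0],0],[[0,0,0],0]]' 0.38 40 >/dev/null
python3 -m creep '[[[0,0,-20],0],[[15,-37,-22],0],[[30,-74,-22],0],[[45,-111,-22],0],[[60,-148,-22],0]]' >/dev/null
python3 -m creep '[[[15,-37,0],0],[[30,-74,0],0],[[45,-111,0],0],[[60,-148,0],0],[[75,-185,0],0]]' >/dev/null
python3 -m creep '[[[15,-37,10],0],[[30,-74,20],0],[[45,-108,30],0],[[50,-115,40],0],[[50,-115,45],0]]' >/dev/null
python3 -m creep '[[[0,0,0],0],[[0,0,0],0]]' >/dev/null
python3 - <<'E'
from h import *
st(); togo([.4578,-.2345,.084])
E
```

```text
18.45 [ 0.4583 -0.2335  0.1444] toolx [-0.987 -0.161 -0.   ] tooly [-0.161  0.987  0.001] z [ 0.     0.001 -1.   ] F [ 1.2 -0.5 -0.1] g 0.3758569576664161 0.0 q [ 0.02  0.25  0.4   1.95 -0.12  0.96  2.22]
mm tool [ 0.6 -0.9 60.4]
```

```bash
python3 -m creep '[[[0.5,-1,25],0],[[0.5,-1,45],0],[[0.5,-1,60],0],[[0.5,-1,60],0]]' >/dev/null
python3 -m creep '[[[0,0,0],0],[[0,0,0],0],[[0,0,0],0],[[0,0,0],0],[[0,0,0],0]]' 0 60
python3 -m creep '[[[0,0,-6],0],[[0,0,-14],0],[[0,0,-24],0],[[0,0,-60],0],[[0,0,-100],0]]' >/dev/null
python3 -m creep '[[[-15,37,-5],0],[[-30,74,-5],0],[[-45,111,-5],0],[[-60,148,-5],0],[[-75,185,-5],0]]' >/dev/null
python3 -m creep '[[[-15,37,0],0],[[-30,74,0],0],[[-45,111,0],0],[[-60,148,0],0],[[-75,185,0],0]]' >/dev/null
python3 -m creep '[[[-15,37,0],0],[[-30,74,0],0],[[-35,94,10],0],[[-35,94,22],0],[[-35,94,22],0]]'
python3 - <<'E'
from h import *
st(); togo([.5665,.2455,.165]); shot('top','t4'); c=load('t4'); cv2.imwrite('pics/t4c.png',cv2.resize(c['pixels'][150:245,130:270,::-1],(700,475)))
E
```

```text
clock: 19.2
position: [0.4582, -0.2355, 0.0851]
ee_rot: [-0.08, 0.997, 0.0, 0.001]
ft_force: [-0.5, 2.6, 3.0]
grip_width: 0.184
grasp_force: 59.1
clock: 20.87
position: [0.5653, 0.2525, 0.1659]
ee_rot: [-0.081, 0.997, -0.001, -0.001]
ft_force: [-0.7, -1.3, -1.8]
grip_width: 0.182
grasp_force: 59.2
20.87 [0.5653 0.2525 0.1659] toolx [-0.987 -0.161  0.002] tooly [-0.161  0.987 -0.001] z [-0.001 -0.002 -1.   ] F [-0.7 -1.3 -1.8] g 0.18243193430043844 59.233092069625854 q [-0.58  0.43  0.1   1.64 -0.05  1.08  1.27]
mm tool [-0.  -7.1  1. ]
```

```bash
python3 -m creep '[[[0,0,0],0],[[0,0,0],0],[[0,0,0],0],[[0,0,0],0]]' 0.38 40 >/dev/null
python3 -m creep '[[[0,0,-20],0],[[15,-38,-22],0],[[30,-76,-22],0],[[45,-114,-22],0],[[60,-152,-22],0]]' >/dev/null
python3 -m creep '[[[15,-38,0],0],[[30,-76,0],0],[[45,-114,0],0],[[60,-152,0],0],[[75,-190,0],0]]' >/dev/null
python3 -m creep '[[[13,-38,10],0],[[26,-76,20],0],[[39,-114,30],0],[[48,-150,38],0],[[50,-172,43],0]]' >/dev/null
python3 -m creep '[[[0,0,0],0],[[0,0,0],0],[[0,0,0],0]]' >/dev/null
python3 - <<'E'
from h import *
st(); togo([.4658,-.2838,.084]); shot('top','t5'); c=load('t5'); cv2.imwrite('pics/t5c.png',cv2.resize(c['pixels'][150:245,130:270,::-1],(700,475)))
E
```

```text
22.75 [ 0.4656 -0.2846  0.1464] toolx [-0.987 -0.16  -0.   ] tooly [-0.16   0.987  0.   ] z [ 0.     0.001 -1.   ] F [-0.3  0.  -0.4] g 0.3812004143940126 0.0 q [ 0.1   0.32  0.42  1.87 -0.16  0.99  2.32]
mm tool [-0.3  0.7 62.4]
```

View pics/t5c.png

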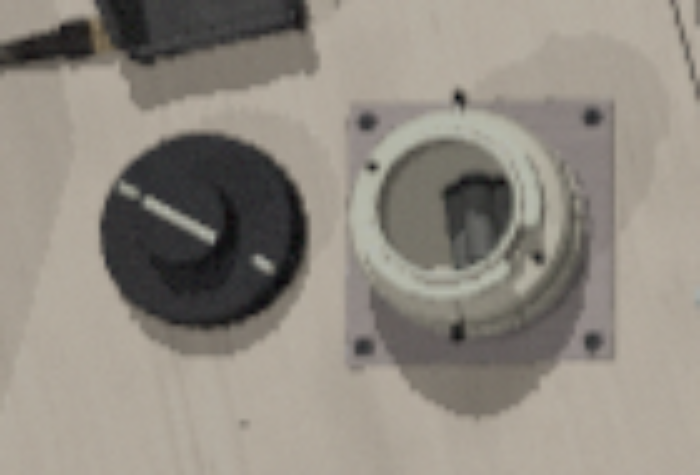

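The cells are gathered at (480,220), the jar's right side, and the left half is free. The next two go further left.

```bash
python3 -m creep '[[[0,0.7,25],0],[[0,0.7,45],0],[[0,0.7,62],0],[[0,0.7,62],0]]' >/dev/null
python3 -m creep '[[[0,0,0],0],[[0,0,0],0],[[0,0,0],0],[[0,0,0],0],[[0,0,0],0]]' 0 60
python3 -m creep '[[[0,0,-6],0],[[0,0,-14],0],[[0,0,-24],0],[[0,0,-60],0],[[0,0,-100],0]]' >/dev/null
python3 -m creep '[[[-14,38,-5],0],[[-28,76,-5],0],[[-42,114,-5],0],[[-56,152,-5],0],[[-70,190,-5],0]]' >/dev/null
python3 -m creep '[[[-14,38,0],0],[[-28,76,0],0],[[-42,114,0],0],[[-56,152,0],0],[[-70,190,0],0]]' >/dev/null
python3 -m creep '[[[-14,38,0],0],[[-28,76,0],0],[[-42,114,0],0],[[-45,137,10],0],[[-45,137,22],0]]' >/dev/null
python3 -m creep '[[[0,0,0],0],[[0,0,0],0]]'
python3 - <<'E'
from h import *
st(); togo([.5665,.2455,.165])
E
```

```text
clock: 23.55
position: [0.4658, -0.2844, 0.085]
ee_rot: [-0.08, 0.997, -0.0, 0.001]
ft_force: [-0.5, 0.4, 0.4]
grip_width: 0.191
grasp_force: 58.7
clock: 25.38
position: [0.5657, 0.254, 0.1675]
ee_rot: [-0.079, 0.997, -0.001, -0.0]
ft_force: [0.6, 0.0, 0.0]
grip_width: 0.187
grasp_force: 59.2
25.38 [0.5657 0.254  0.1675] toolx [-0.987 -0.158  0.   ] tooly [-0.158  0.987 -0.001] z [-0.    -0.001 -1.   ] F [0.6 0.  0. ] g 0.18745810406302232 59.157899022102356 q [-0.59  0.43  0.12  1.64 -0.05  1.08  1.27]
mm tool [ 0.5 -8.5  2.6]
```

```bash
python3 -m creep '[[[0,4,0],0],[[0,4,0],0]]' >/dev/null; python3 -m creep '[[[0,0,0],0],[[0,0,0],0],[[0,0,0],0],[[0,0,0],0]]' 0.38 40 >/dev/null
python3 -m creep '[[[0,0,-20],0],[[13,-38,-22],0],[[26,-76,-22],0],[[39,-114,-22],0],[[52,-152,-22],0]]' >/dev/null
python3 -m creep '[[[13,-38,0],0],[[26,-76,0],0],[[39,-114,0],0],[[52,-152,0],0],[[65,-190,0],0]]' >/dev/null
python3 -m creep '[[[13,-38,0],0],[[26,-76,5],0],[[39,-114,10],0],[[52,-152,15],0],[[65,-190,20],0]]' >/dev/null
python3 -m creep '[[[3,-36,5],0],[[3,-36,15],0],[[3,-36,22],0],[[3,-36,22],0]]' >/dev/null
python3 - <<'E'
from h import *
st(); togo([.4739,-.3332,.084]); shot('top','t6')
E
```

```text
27.47 [ 0.4722 -0.33    0.1455] toolx [-0.987 -0.159  0.002] tooly [-0.159  0.987  0.002] z [-0.002  0.002 -1.   ] F [-1.1  1.2 -0. ] g 0.37771317138461485 0.0 q [ 0.17  0.39  0.44  1.79 -0.19  1.01  2.41]
mm tool [-1.3 -3.5 61.5]
```

```bash
python3 -m creep '[[[-1,-2,25],0],[[-1,-2,45],0],[[-1,-2,61],0],[[-1,-2,61],0]]'
python3 -m creep '[[[0,0,0],0],[[0,0,0],0],[[0,0,0],0],[[0,0,0],0],[[0,0,0],0]]' 0 60
python3 -m creep '[[[0,0,-6],0],[[0,0,-14],0],[[0,0,-24],0],[[0,0,-60],0],[[0,0,-100],0]]' >/dev/null
python3 -m creep '[[[-13,38,-5],0],[[-26,76,-5],0],[[-39,114,-5],0],[[-52,152,-5],0],[[-65,190,-5],0]]' >/dev/null
python3 -m creep '[[[-13,38,0],0],[[-26,76,0],0],[[-39,114,0],0],[[-52,152,0],0],[[-65,190,0],0]]' >/dev/null
python3 -m creep '[[[-13,38,0],0],[[-26,76,0],0],[[-39,114,0],0],[[-52,152,0],0],[[-55,176,0],0]]' >/dev/null
python3 -m creep '[[[0,0,10],0],[[0,0,20],0],[[0,0,20],0]]'
python3 - <<'E'
from h import *
st(); togo([.5665,.2455,.165])
c=load('t6'); cv2.imwrite('pics/t6c.png',cv2.resize(c['pixels'][150:245,130:270,::-1],(700,475)))
E
```

```text
clock: 27.85
position: [0.4735, -0.3302, 0.0838]
ee_rot: [-0.081, 0.997, 0.002, -0.002]
ft_force: [-1.0, 0.6, 0.6]
grip_width: 0.383
grasp_force: 0.0
clock: 28.27
position: [0.4746, -0.3327, 0.0871]
ee_rot: [-0.08, 0.997, -0.0, 0.001]
ft_force: [0.3, 0.1, 1.0]
grip_width: 0.183
grasp_force: 58.8
clock: 30.18
position: [0.5674, 0.2442, 0.1697]
ee_rot: [-0.08, 0.997, -0.001, -0.001]
ft_force: [-0.8, -0.7, -1.0]
grip_width: 0.183
grasp_force: 59.2
30.18 [0.5674 0.2442 0.1697] toolx [-0.987 -0.159  0.002] tooly [-0.159  0.987 -0.002] z [-0.002 -0.002 -1.   ] F [-0.8 -0.7 -1. ] g 0.18276684380850236 59.233903884887695 q [-0.59  0.42  0.14  1.64 -0.06  1.09  1.3 ]
mm tool [0.7 1.4 4.7]
```

View pics/t6c.png

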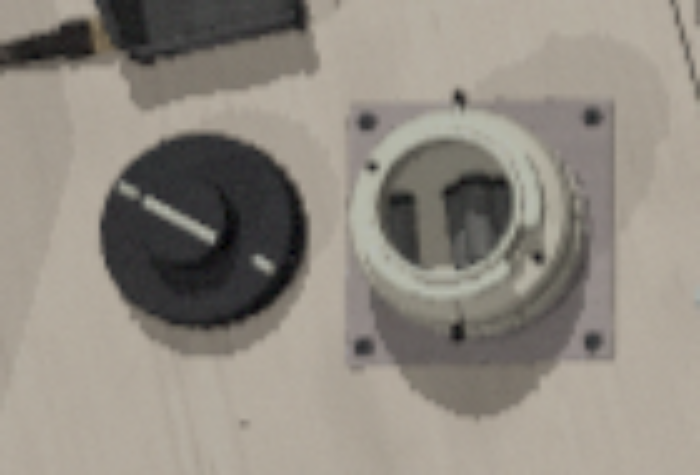

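The fourth cell lies on the left at (402,225). I'll drop the fifth near the middle, then rise and look at the jar and cap.

```bash
python3 -m creep '[[[0,6,3],0],[[0,6,3],0],[[0,6,3],0]]' >/dev/null; python3 -m creep '[[[0,0,0],0],[[0,0,0],0],[[0,0,0],0],[[0,0,0],0]]' 0.38 40 >/dev/null
python3 -m creep '[[[0,0,-20],0],[[0,0,-60],0],[[0,20,-90],0],[[0,60,-100],0],[[0,95,-100],0]]' 1 >/dev/null
python3 -m creep '[[[0,30,0],-0.1],[[0,40,0],-0.2],[[0,40,0],-0.3],[[0,40,0],-0.4],[[0,40,0],-0.47]]' 
python3 -m creep '[[[0,0,0],0],[[0,0,0],0],[[0,0,0],0]]' >/dev/null
python3 - <<'E'
from h import *
shot('wrist','w7'); shot('top','t7'); st()
c=load('t7'); a=cv2.resize(c['pixels'][150:245,130:270,::-1],(400,272)); b=cv2.resize(load('w7')['pixels'][:,:,::-1],(435,272)); cv2.imwrite('pics/t7c.png',cv2.resize(np.hstack([a,b]),(800,260)))
W=world(c); k=np.hypot(W[...,0]-.5665,W[...,1]-.2455)<.03; print('jar inside z',np.percentile(W[...,2][k],[5,50,95,100]).round(3))
capfit('t7',.0275,(.567,.398)); x,y=capfit('w7',.0275,(.567,.398)); togo([x,y,.106])
E
```

```text
clock: 31.6
position: [0.5454, 0.3852, 0.2681]
ee_rot: [-0.313, 0.95, -0.0, -0.0]
ft_force: [-0.3, 0.0, -0.4]
grip_width: 1.0
grasp_force: 0.0
31.95 [0.5456 0.3849 0.2683] toolx [-0.809 -0.588 -0.   ] tooly [-0.588  0.809  0.   ] z [ 0.  0. -1.] F [ 0.3 -0.5  0.1] g 0.9968293471507382 0.0 q [-0.7   0.44  0.02  1.39 -0.01  1.31  1.52]
jar inside z [0.009 0.028 0.042 0.045]
cap 0.5673 0.3966 r 0.0548 ztop 0.0287 ptr yaw 61.26 knob 0.568 0.3973 0.0247 kz 0.0535
cap 0.5669 0.3969 r 0.0543 ztop 0.0265 ptr yaw 60.85 knob 0.5666 0.3968 0.0249 kz 0.0516
mm tool [-24.3  -2.8 162.3]
```

View pics/t7c.png

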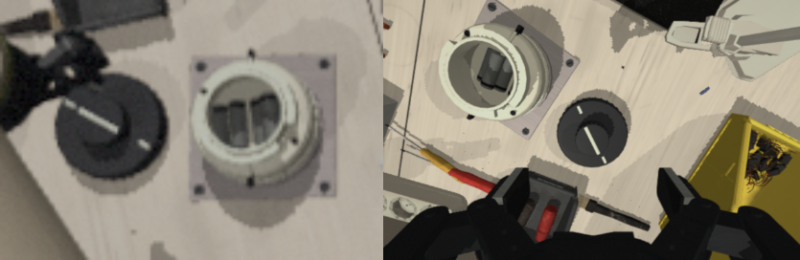

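All the cells lie in the jar, with the pile no higher than 45 mm. The cap at (0.567,0.397) has not moved. I'll regrip the cap.

```bash
python3 -m creep '[[[-24,-3,30],0],[[-24,-3,70],0],[[-24,-3,110],0],[[-24,-3,140],0],[[-24,-3,161],0]]' 1 >/dev/null
python3 -m creep '[[[0,0,0],0],[[0,0,0],0]]'
python3 - <<'E'
from h import *
togo([.5667,.3969,.106])
E
python3 -m creep '[[[0,0,0],0],[[0,0,0],0],[[0,0,0],0],[[0,0,0],0],[[0,0,0],0]]' 0 80 >/dev/null
python3 -m creep '[[[0,0,0],0],[[0,0,0],0],[[0,0,0],0],[[0,0,0],0],[[0,0,0],0]]'
```

```text
clock: 32.53
position: [0.5664, 0.3964, 0.1067]
ee_rot: [-0.31, 0.951, -0.0, -0.001]
ft_force: [0.2, 0.2, 1.7]
grip_width: 0.999
grasp_force: 0.0
mm tool [-0.5  0.2  0.7]
clock: 33.37
position: [0.5676, 0.3973, 0.1099]
ee_rot: [-0.31, 0.951, 0.001, 0.002]
ft_force: [-2.0, -1.1, 8.1]
grip_width: 0.526
grasp_force: 81.3
```

```bash
python3 -m creep '[[[0,0,-20],0],[[0,0,-55],0],[[0,0,-95],0],[[0,0,-130],0],[[0,0,-130],0]]' >/dev/null
python3 -m creep '[[[22,-30,0],0],[[45,-61,0],0],[[68,-92,0],0],[[89,-122,0],0],[[89,-122,0],0]]' >/dev/null
python3 -m creep '[[[0,0,0],0],[[0,0,0],0],[[0,0,0],0],[[0,0,0],0]]'
python3 - <<'E'
from h import *
shot('wrist','w8'); shot('top','t8'); st(); z=manip.get_obs()['position'][2]-.110+.0275
for f in ('w8','t8'): capfit(f,z,(.567,.246))
togo([.5675,.2462,.2])
E
```

```text
clock: 34.53
position: [0.5663, 0.2472, 0.2372]
ee_rot: [-0.311, 0.95, 0.0, 0.0]
ft_force: [0.8, 0.6, -1.5]
grip_width: 0.526
grasp_force: 82.0
34.63 [0.5664 0.2468 0.237 ] toolx [-0.807 -0.591  0.   ] tooly [-0.591  0.807  0.   ] z [-0.  0. -1.] F [-0.6  0.1 -0.5] g 0.5258307894959323 82.02927589416504 q [-0.53  0.36  0.06  1.57 -0.02  1.21  1.73]
cap 0.5657 0.2458 r 0.0541 ztop 0.1537 ptr yaw 59.33 knob 0.5617 0.2428 0.0288 kz 0.1787
cap 0.5602 0.2183 r 0.0448 ztop 0.1557 ptr yaw 74.95 knob 0.5646 0.2258 0.0226 kz 0.1808
mm tool [-0.6 -1.1 37. ]
```

```bash
python3 -m creep '[[[-0.5,-0.8,12],0],[[-0.5,-0.8,24],0],[[-0.5,-0.8,33],0],[[-0.5,-0.8,38],0],[[-0.5,-0.8,42],0]]'
python3 -m creep '[[[0,0,2],0],[[0,0,4],0],[[0,0,6],0],[[0,0,6],0],[[0,0,6],0]]'
python3 -m creep '[[[0,0,2],0],[[0,0,4],0],[[0,0,5],0],[[0,0,5],0],[[0,0,5],0]]'
```

```text
clock: 35.05
position: [0.5671, 0.245, 0.1936]
ee_rot: [-0.31, 0.951, -0.0, -0.001]
ft_force: [-0.4, -1.2, -0.6]
grip_width: 0.529
grasp_force: 82.0
clock: 35.47
position: [0.5677, 0.2453, 0.1897]
ee_rot: [-0.31, 0.951, 0.0, 0.0]
ft_force: [-0.4, -0.2, 0.5]
grip_width: 0.528
grasp_force: 82.1
clock: 35.88
position: [0.5678, 0.2454, 0.1848]
ee_rot: [-0.31, 0.951, 0.0, 0.0]
ft_force: [-0.6, 0.0, 5.0]
grip_width: 0.531
grasp_force: 82.2
```

```bash
python3 -m creep '[[[0,0,1.5],0],[[0,0,3],0],[[0,0,3],0],[[0,0,3],0]]'
```

```text
clock: 36.22
position: [0.5679, 0.2454, 0.1821]
ee_rot: [-0.31, 0.951, 0.0, 0.001]
ft_force: [-2.8, -1.8, 8.6]
grip_width: 0.526
grasp_force: 82.5
```

```bash
python3 -m creep '[[[0,0,0.4],0],[[0,0,0.4],0.1],[[0,0,0.4],0.2],[[0,0,0.4],0.3],[[0,0,0.4],0.4]]'
python3 -m creep '[[[0,0,0],0.1],[[0,0,0],0.2],[[0,0,0],0.3],[[0,0,0],0.4],[[0,0,0],0.5]]'
python3 -m creep '[[[0,0,0],0.1],[[0,0,0],0.16],[[0,0,0],0.16],[[0,0,0],0.16]]'
python3 - <<'E'
from h import *
print(manip.get_obs()['torque']); st()
E
```

```text
clock: 36.63
position: [0.5685, 0.2456, 0.1822]
ee_rot: [-0.113, 0.994, 0.001, 0.001]
ft_force: [-0.2, -0.7, 8.3]
grip_width: 0.534
grasp_force: 82.7
clock: 37.05
position: [0.5684, 0.2457, 0.1822]
ee_rot: [0.137, 0.991, 0.001, 0.001]
ft_force: [-0.7, 0.7, 7.5]
grip_width: 0.526
grasp_force: 82.7
clock: 37.38
position: [0.5684, 0.2457, 0.1821]
ee_rot: [0.213, 0.977, 0.001, 0.001]
ft_force: [-0.1, 0.7, 8.2]
grip_width: 0.53
grasp_force: 82.8
[-0.08798881  0.10834907 -0.12137966]
37.38 [0.5684 0.2457 0.1821] toolx [-0.909  0.417 -0.002] tooly [0.417 0.909 0.002] z [ 0.003  0.001 -1.   ] F [-0.1  0.7  8.2] g 0.5296920813228112 82.83550143241882 q [-0.67  0.41  0.24  1.63 -0.11  1.1   0.74]
```

Now I'll let it rise, test with a gentle pull, then release and look.

```bash
python3 -m creep '[[[0,0,-2],0],[[0,0,-4],0],[[0,0,-6],0],[[0,0,-8.5],0],[[0,0,-8.5],0]]'
python3 -m creep '[[[0,0,1],0],[[0,0,2],0],[[0,0,2],0]]'
python3 -m creep '[[[0,0,0],0],[[0,0,0],0],[[0,0,0],0],[[0,0,0],0],[[0,0,0],0]]' 1 40 >/dev/null
python3 -m creep '[[[0,0,-15],0],[[0,0,-40],0],[[0,0,-75],0],[[0,0,-95],0],[[0,0,-95],0]]' >/dev/null
python3 -m creep '[[[0,0,0],0],[[0,0,0],0],[[0,0,0],0]]'
python3 - <<'E'
from h import *
shot('wrist','w9'); capfit('w9'); st()
E
```

```text
clock: 37.8
position: [0.5677, 0.2455, 0.189]
ee_rot: [0.213, 0.977, 0.0, 0.0]
ft_force: [1.5, 0.5, 0.9]
grip_width: 0.521
grasp_force: 87.2
clock: 38.05
position: [0.5677, 0.2454, 0.1873]
ee_rot: [0.213, 0.977, 0.0, 0.0]
ft_force: [1.0, 1.5, 3.2]
grip_width: 0.524
grasp_force: 87.4
clock: 39.13
position: [0.567, 0.2451, 0.2809]
ee_rot: [0.213, 0.977, -0.001, -0.001]
ft_force: [0.6, 0.3, -1.1]
grip_width: 1.0
grasp_force: 0.0
cap 0.5676 0.2445 r 0.0542 ztop 0.1055 ptr yaw 0.06 knob 0.5673 0.2448 0.0247 kz 0.1306
39.18 [0.5671 0.2451 0.281 ] toolx [-0.909  0.417  0.001] tooly [ 0.417  0.909 -0.002] z [-0.002 -0.001 -1.   ] F [-0.7 -0.1 -0.1] g 0.9999976945589476 0.0 q [-0.68  0.33  0.25  1.53 -0.08  1.3   0.72]
```

View pics/w9.png

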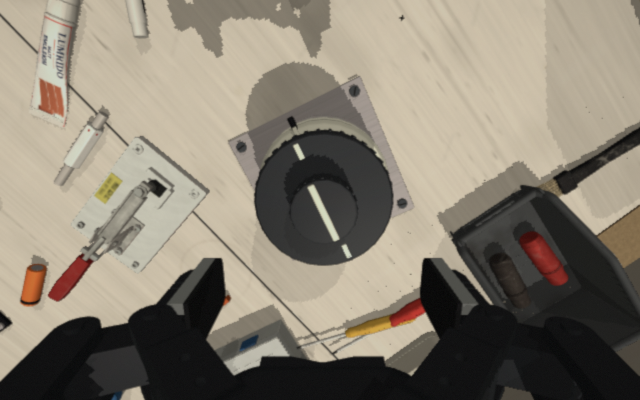

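The cap at (323,197) has its pointer at the block (293,122). Its height equals the starting height, so it is locked.

```bash
python3 -c "
from workcell import manip
print(manip.hand_in())"
```

```text
the job is handed in; nothing more can be done
None
```

I put all five cells in the jar, refitted the cap and locked it: the final wrist view shows it at its starting height, pointer in line with the blocks. I handed the job in at about 39 s; the hand-in returned no verdict.

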